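Snap a fresh cell into the inspection lamp

ROBOT

A 6-joint arm with a two-finger parallel gripper is mounted at the origin on the work surface. World frame = base frame: x ahead of the robot, y to its left, z up, the work surface at z = 0. Lengths are in m, angles in rad, forces in N, time in s.
With the tool pointing down it reaches from about 0.35 to 0.775 m from the base axis. Payload 7.3 kg.
Tool frame: the origin (TCP) lies at the very end of the fingers, on their centre line; the grasp point (between the pads) lies 19 mm behind it; z points along the fingers, x is the direction in which the jaws open and shut, and the axes are right-handed (so a half turn about z gives the same grasp; the last joint's range is limited). The gripper opens to 92 mm and grips with 3 to 60 N. Pads are 19 mm wide; open, the fingers measure 130 mm over their backs; the gripper's body (75 mm by 190 mm) begins 47 mm behind the grasp point.
Start: joints at [-1.289, 0.342, 1.524, -0, 1.275, -0.146], TCP at [0.218, -0.478, 0.227] pointing down, gripper open.
Joint ranges: [-2.53, 2.53], [-0.77, 2.02], [0.04, 2.7], [-1, 4.14], [0.28, 2.66], [-3.11, 3.11]. Speed limits (rad/s): [2.57, 2.57, 3.14, 3.14, 3.14, 3.14].

INTERFACE

Orientations are given as [roll, pitch, yaw] about the fixed x, y, z axes, in that order (R = Rz(yaw) Ry(pitch) Rx(roll)).
In Python, from cell import robot, read_camera, nets gives the robot as it stands. The module is installed in compiled form; this text tells all that it offers.
- The arm moves only by the tool carry_out, never from a script. Its arguments are lists of equal length, an entry for each row: "translation": the shift along the tool's x, y, z in m, a list of three; "turn": the turn, a rotation vector about the tool's x, y, z in rad, a list of three; "gripper": the gripper's target within -1 to 1 (shut at 1, half-way at 0, fully open at -1). A call has 1 to 10 rows; each row shifts and turns the commanded pose from where the row before left it, along the tool's axes as they then stand; what a row does not reach is not made up. A row lasts 1/10 s, in which the tool goes at most 50 mm and 8.59 degrees, less where a joint would pass 70% of its speed; a pose out of reach is approached as far as the arm can. A call with a gripper value outside its range is refused whole. The fingers move at their own pace and stop on an object; "squeeze" is the grip in N (left out, the last holds). Time passes only in rows, so rows that do not move let the fingers close. It gives the time, the measured TCP pose, the force and the opening at its end, in the units of the state.
- robot.observe(): the state, without advancing time (a new reading comes with each control period).
- read_camera(name): name is "scene" or "top"; returns a dict with "img" (400x640x3 uint8, red, green, blue), "fx", "fy", "cx", "cy" (pixels), "world_from_camera" (4x4, takes a point from camera to world coordinates). Camera axes: x right, y down, z forward; pixel columns grow to the right and rows downward; lengths in m; the calibration is good to about 2 mm. A picture is of the moment at which its call begins. There is no depth.
- robot.hand_in(): hands the job in, once; it reports no verdict.
Trained networks look in a picture, given as the dict that the camera call returned (one of the last four; its "shot" number tells which), for a name from the list of things; names that differ only in an ending like _2 or _b are one class to them, and where a whole thing is asked for, a point or a joint stands for the part that bears it (a point fixed in the world has none). Each returns a list of dicts, best first, with "score" (0 to 1); they miss things now and then, are a little off and sometimes report something else, mostly with a low value. They report only what shows in the picture. A call takes as long as a camera call. They do not tell look-alikes from the thing itself.
- nets.regions_of(picture, name): "region" (400x640 bool, what is visible of it) and "pixel" ([column, row] in pixels, amid what is visible of it).
- nets.tip_of(picture, name): "pixel" ([column, row] in pixels: a listed point, or the origin of a listed thing).
The state is a dict: "time": time; "qpos": joint angles; "qvel": joint speeds; "joint_efforts": joint torques, N m; "tool_pos": TCP position; "tool_rot": TCP orientation; "contact_force": force on the tool from outside, world axes, zero at the start; "torque": the same for the moment, N m; "opening": finger opening in m.
Only numpy, scipy, OpenCV 4.12 (cv2) and the standard library are available. Lean on these libraries where they do the work, as an engineer would, in place of code of your own. Each camera call takes 0.05 s, during which the arm holds its last target. There are 200 camera calls.

TASK

Take the long slim cell from the tray and load it in the open bay of the inspection lamp: with the knob end held up, tuck the flat end under the hood against the spring contact, then press the knob end down past the lip until it snaps under and the cell lies home, and let go. The cradle in the lamp may sit a few millimetres off along the bay, so go by feel and stay gentle: a push of some 10 N is enough, and never let the cell be wedged or forced against the lamp with more than 30 N, and leave the short fat cell, the socket and the tin where they are.

Things in the scene. Friction and masses are not known exactly. Their poses are not given: they have to be found in the camera images.
- cell_center (a point): Centre of the long slim cell (bare metal cylinder, 21 mm diameter, 70 mm long overall with its knob, 70 g give or take a third). x axis = along the cell towards its knob end. The knob is a steel stud 9 mm across and 3 mm long. It starts lying level in one of the tray's two places, its axis 28 mm above the bench.
- cell_nub (a point): Tip of the knob of the long cell, 35 mm from its centre along +x; same axes as cell_center.
- cell_flat (a point): Middle of the flat end of the long cell, 35 mm from its centre along -x; same axes.
- bay_seat (a point): Nominal place of the home cell's centre in the lamp's open bay, 28 mm above the bench; z up, x along the bay from spring end (-x) to lip end (+x). The cradle (saddles, hood, spring contact, lip, end wall: one stiff unit) really stands up to 6 mm to either side of this along x, unmeasured: find it by feel. x values below are from the cradle's own centre.
- lamp: Inspection lamp lying on its back, black, fixed; origin on the bench 28 mm below bay_seat, same axes. Cradle: two V saddles 14 mm long at x -29 and +25 mm, arms up to 2 mm below the seat axis; between them (x -22 to +18) free on both sides for fingers, over a plate 6 mm thick. Spring end: hood from x -30 back, underside 22.5, top 26.5 mm above the axis, then the lamp head, 29 mm above the axis, to x -137.
- spring_contact (a joint): Travel of the steel spring contact (12 mm wide, from 9 mm below to 1 mm above the seat axis), m: 0 free, its face then at x -32 mm; grows as it is pushed to -x, hard stop at 0.009. Spring force 2 N plus 0.4 N per mm. Reads about 0.003 with the cell home, about 0.007 as the cell passes the lip.
- tray: Black tray, 100 x 150 mm, fixed to the bench, origin at the centre of its underside. Its places lie along its x, at y = +35 and -35 mm; each is a pair of V saddles 8 mm long at x = +-23 mm (arms up to 2 mm below the long cell's axis), free between them for the fingers, over a plate 6 mm thick. The knob end of both cells is to the tray's +x.
- stub_center (a point): Centre of the short fat cell (26 mm diameter, 54 mm long) in the other place of the tray; stays there.
- socket_center (a point): Centre of a steel wheel-nut socket, upright, 30 mm across and 50 mm tall; leave alone.
- tin_center (a point): Centre of a round metal tin, 60 mm across, 70 mm tall; leave alone.
- cell: The long slim cell itself, origin and axes as cell_center.
- lip (a point): Nominal tip of the steel lip at the lip end (lip and end wall 14 mm wide), x +28.5, 13 mm above the seat axis, shifting with the cradle. From it a 70 degree ramp rises to x +33, 26 mm up; the wall at x +35 stops the knob. A level cell does not fit between hood and lip: it slides in along its own axis tilted 31 degrees, knob end up, about 4 mm clear of each. Home, it clears the lip by 1.5 mm. Wedged, contact forces add up to over twice the push.
There are look-alikes about, which are no part of the job. Leave any pink look-alike of the cell alone. Several things look just like the lamp: the one meant starts nearest to the robot's base.

How it is judged:
On the way:
1. the flat end is under the hood and presses the spring contact in, with the knob end still up (value of joint spring_contact above 0.0007 m and x of cell_flat in the frame of bay_seat below -0.019 m and z of cell_flat in the frame of bay_seat below 0.01 m and z of cell_nub in the frame of bay_seat above 0.01 m), for 0.1 s.
At the end, for the whole second after the job is handed in: The long cell lies home: centre within 9 mm of the seat along the bay and 3 mm across, both ends at most 2 mm above the seat axis, knob end to the lip, spring contact in by 1.5 to 4.5 mm, cell at rest; short cell, socket and tin within 20 mm of where they were (horizontal distance between cell_center and bay_seat below 0.009 m and y of cell_center in the frame of bay_seat between -0.003 and 0.003 m and z of each of cell_nub, cell_flat in the frame of bay_seat below 0.002 m and x of cell_nub in the frame of bay_seat above 0.026 m and value of joint spring_contact between 0.0015 and 0.0045 m and linear speed of cell below 0.01 m/s and distance of each of stub_center, socket_center, tin_center from where it was at the start of the episode below 0.02 m); the robot touches nothing.
It fails at once if the cell is forced against the lamp with more than 30 N (contact force between cell and lamp above 30 N).
It fails at once if the short cell is disturbed (moved over 20 mm) (distance of stub_center from where it was at the start of the episode above 0.02 m).
It fails at once if the socket is disturbed (moved over 20 mm) (distance of socket_center from where it was at the start of the episode above 0.02 m).
It fails at once if the tin is disturbed (moved over 20 mm) (distance of tin_center from where it was at the start of the episode above 0.02 m).
It also fails if it takes over 72 s, if anything falls off the work surface, if the arm or the gripper's body presses on something with over 40 N, if the wrist force passes 120 N, or if a joint passes its speed limit or range.

## Working session

There is one attempt and no reset: what is moved stays moved. The work goes in short steps, Python scripts to look and compute and a tool call to move; the robot and the scene stay as the last step left them, time stands still between calls to the robot, and variables do not carry over. Pictures are saved under pics/ and viewed, about 8 in all and at most 12, crops included, and the job is handed in when it is done.

Besides the shell and the picture viewer there is one more tool, called after "Emit:" as name(argument=value, ...), one argument or row to a line, values as JSON. carry_out: Moves the arm, as the interface text tells. Its arguments: {"type":"object","properties":{"translation":{"type":"array","items":{"type":"array","items":{"type":"number"}}},"turn":{"type":"array","items":{"type":"array","items":{"type":"number"}}},"gripper":{"type":"array","items":{"type":"number"}},"squeeze":{"type":"number"}},"required":["translation","turn","gripper"]}

```bash
mkdir -p pics; cat > h.py <<'E'
import numpy as np, cv2
from cell import robot, read_camera, nets
def ray(p,px):
    T=np.array(p["world_from_camera"]); d=np.array([(px[0]-p["cx"])/p["fx"],(px[1]-p["cy"])/p["fy"],1.])
    return T[:3,3],T[:3,:3]@d
def at(p,px,z):
    o,d=ray(p,px); return o+d*(z-o[2])/d[2]
def proj(p,X):
    T=np.array(p["world_from_camera"]); c=T[:3,:3].T@(np.array(X)-T[:3,3]); return np.array([p["fx"]*c[0]/c[2]+p["cx"],p["fy"]*c[1]/c[2]+p["cy"]])
def save(n,im): cv2.imwrite("pics/"+n,im[:,:,::-1])
E
python3 - <<'E'
from h import *
print({k:np.round(v,4) for k,v in robot.observe().items()})
H=dict(cell_center=.028,cell_nub=.028,cell_flat=.028,bay_seat=.028,lip=.041,lamp=0,tray=0,stub_center=.03,socket_center=.025,tin_center=.035)
for c in("top","scene"):
    p=read_camera(c); save(c+"0.png",p["img"]); print(c,np.round(p["world_from_camera"],3).tolist(),p["fx"])
    for n,z in H.items():
        for r in nets.tip_of(p,n)[:5]: print(n,round(r["score"],2),np.round(r["pixel"],1),np.round(at(p,r["pixel"],z),4))
E
```

```text
{'time': np.float64(0.0), 'qpos': array([-1.289 ,  0.3427,  1.525 , -0.    ,  1.2754, -0.146 ]), 'qvel': array([-0.    , -0.0001,  0.0006,  0.0004,  0.0011, -0.0004]), 'joint_efforts': array([ 1.30000e-03, -4.31236e+01, -2.44218e+01,  7.19000e-02,
        5.57000e-02, -1.00000e-04]), 'tool_pos': array([ 0.2177, -0.4773,  0.226 ]), 'tool_rot': array([-3.1414e+00,  1.5000e-03, -1.1430e+00]), 'contact_force': array([-0.9244,  0.5508, -0.4369]), 'torque': array([-0.0232,  0.0375, -0.0007]), 'opening': np.float64(0.0916)}
top [[0.025, -0.993, 0.118, 0.406], [-1.0, -0.025, 0.005, 0.048], [-0.002, -0.119, -0.993, 1.325], [0.0, 0.0, 0.0, 1.0]] 517.4739940988668
cell_center 0.68 [446.6 227.1] [ 0.5076 -0.2504  0.028 ]
cell_center 0.62 [390.9 242.2] [ 0.4662 -0.1111  0.028 ]
cell_center 0.53 [423.8 287.7] [ 0.3559 -0.1937  0.028 ]
cell_nub 0.69 [457.6 234.4] [ 0.49   -0.2779  0.028 ]
cell_nub 0.63 [432.3 298.2] [ 0.3308 -0.2147  0.028 ]
cell_flat 0.75 [429.2 223.2] [ 0.5163 -0.2068  0.028 ]
cell_flat 0.72 [400.  255.6] [ 0.4335 -0.1341  0.028 ]
cell_flat 0.65 [417.8 270.7] [ 0.3972 -0.1787  0.
[... 1076 characters left out ...]
4 -0.2225  0.028 ]
cell_flat 0.64 [173.9 259.4] [ 0.4023 -0.1829  0.028 ]
cell_flat 0.63 [203.9 257.4] [ 0.4458 -0.149   0.028 ]
cell_flat 0.59 [201.7 300.3] [ 0.5078 -0.2148  0.028 ]
bay_seat 0.91 [327.7 185.4] [0.5344 0.1398 0.028 ]
bay_seat 0.83 [430.4 227.3] [0.7731 0.1529 0.028 ]
lip 0.95 [313.  189.9] [0.5227 0.0999 0.041 ]
lip 0.84 [424.3 232.6] [0.7706 0.1226 0.041 ]
lamp 0.9 [429.8 237.8] [0.7784 0.1506 0.    ]
tray 0.62 [198.6 333.3] [ 0.5319 -0.2539  0.    ]
stub_center 0.73 [207.6 341.4] [ 0.5697 -0.2617  0.03  ]
socket_center 0.78 [372.8 278.9] [ 0.733  -0.0143  0.025 ]
socket_center 0.3 [185.8 306.2] [ 0.4915 -0.2368  0.025 ]
tin_center 0.57 [410.2 144.7] [0.6293 0.3642 0.035 ]
```

View pics/top0.png

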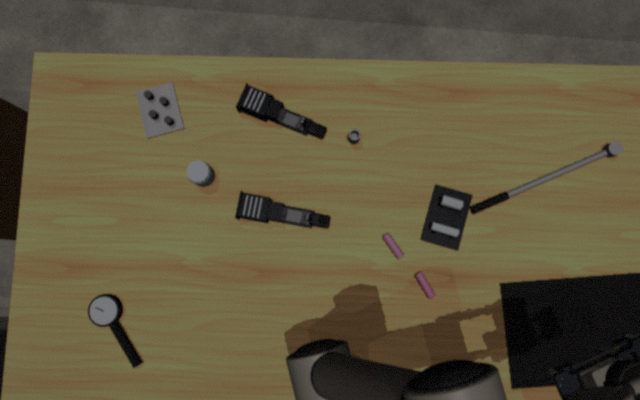

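View pics/scene0.png

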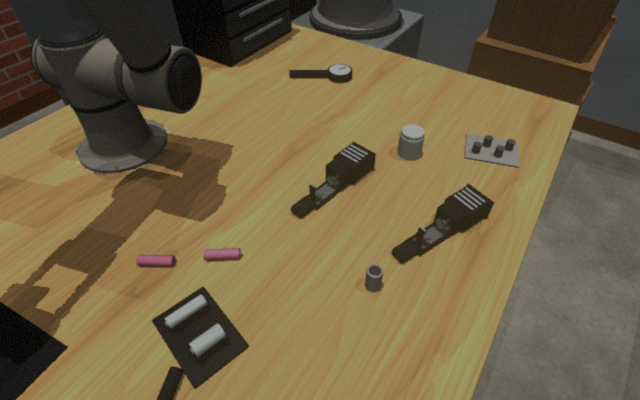

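The two lamps are at scene (335,180) and (440,225), which is top (285,210) and (282,112). The first, at about (0.54, 0.14), is nearer the base, so it is the one meant. The bare metal cell is at top (445,229) / scene (187,310). The pink ones are look-alikes, and the stub is at top (452,202). I'll confirm with enlarged crops.

```bash
python3 - <<'E'
from h import *
tiles=[]
for c,bx in (("top",[(400,175,90,80),(230,175,112,70)]),("scene",[(145,280,110,110),(285,135,100,90)])):
    p=read_camera(c)
    for (x,y,w,h) in bx:
        t=p["img"][y:y+h,x:x+w].astype(float); t=np.clip(255*(t/255)**.6,0,255).astype(np.uint8)
        s=min(400/w,300/h); t=cv2.resize(t,None,fx=s,fy=s,interpolation=cv2.INTER_CUBIC)
        for k in range(0,w,10): cv2.putText(t,str(x+k),(int(k*s),8),0,.3,(255,255,0));cv2.line(t,(int(k*s),10),(int(k*s),14),(255,255,0))
        for k in range(10,h,10): cv2.putText(t,str(y+k),(0,int(k*s)),0,.3,(255,255,0))
        o=np.zeros((300,400,3),np.uint8);o[:t.shape[0],:t.shape[1]]=t;tiles.append(o)
    for n in("lamp","tray","cell","stub_center"):
        for r in nets.regions_of(p,n)[:4]:
            ys,xs=np.nonzero(r["region"]); 
            rect=cv2.minAreaRect(np.c_[xs,ys].astype(np.float32)); print(c,n,round(r["score"],2),np.round(r["pixel"]),len(xs),np.round(cv2.boxPoints(rect),1).tolist())
save("crops.png",np.vstack([np.hstack(tiles[:2]),np.hstack(tiles[2:])]))
E
```

```text
top lamp 0.84 [274. 213.] 1934 [[234.3000030517578, 218.5], [239.8000030517578, 190.8000030517578], [332.0, 209.1999969482422], [326.3999938964844, 236.89999389648438]]
top lamp 0.82 [273. 111.] 1861 [[233.8000030517578, 110.30000305175781], [244.8000030517578, 83.69999694824219], [330.70001220703125, 119.0999984741211], [319.79998779296875, 145.6999969482422]]
top tray 0.77 [443. 217.] 1882 [[418.6000061035156, 241.39999389648438], [433.8999938964844, 183.1999969482422], [472.6000061035156, 193.39999389648438], [457.29998779296875, 251.5]]
top cell 0.77 [391. 244.] 231 [[380.5, 236.60000610351562], [387.5, 231.39999389648438], [404.20001220703125, 253.60000610351562], [397.20001220703125, 258.8999938964844]]
top cell 0.64 [425. 286.] 232 [[414.0, 275.1000061035156], [421.79998779296875, 270.79998779296875], [435.5, 295.6000061035156], [427.70001220703125, 299.8999938964844]]
top cell 0.6 [444. 230.] 255 [[429.20001220703125, 229.60000610351562], [431.70001220703125, 221.10000610351562], [460.3999938964844, 229.1999969482422], [457.8999938964844, 237.8000030517578]]
top stub_center 0
[... 1215 characters left out ...]
9.8000030517578, 247.39999389648438], [240.39999389648438, 258.20001220703125], [203.10000610351562, 260.20001220703125]]
scene cell 0.32 [197. 338.] 4070 [[148.39999389648438, 321.1000061035156], [205.60000610351562, 282.8999938964844], [250.8000030517578, 350.79998779296875], [193.60000610351562, 388.8999938964844]]
scene stub_center 0.68 [201. 339.] 629 [[185.39999389648438, 344.6000061035156], [217.3000030517578, 321.79998779296875], [227.10000610351562, 335.6000061035156], [195.3000030517578, 358.3999938964844]]
scene stub_center 0.38 [185. 314.] 543 [[161.3000030517578, 319.5], [200.3000030517578, 293.5], [207.39999389648438, 304.1000061035156], [168.39999389648438, 330.1000061035156]]
```

View pics/crops.png

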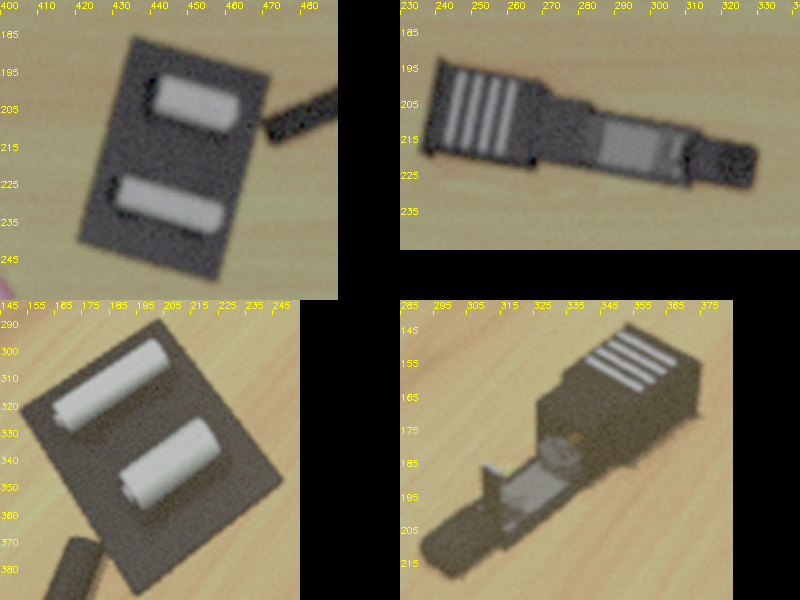

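```bash
cat > m.py <<'E'
from h import *
def cc(p,box,thr,minA):
    x,y,w,h=box; g=cv2.cvtColor(p["img"],cv2.COLOR_RGB2GRAY)[y:y+h,x:x+w]
    s=6; G=cv2.resize(g,None,fx=s,fy=s,interpolation=cv2.INTER_CUBIC)
    n,l,st,ce=cv2.connectedComponentsWithStats((G>thr).astype(np.uint8))
    out=[]
    for i in range(1,n):
        if st[i,4]<minA*36: continue
        if st[i,0]==0 or st[i,1]==0 or st[i,0]+st[i,2]>=w*s or st[i,1]+st[i,3]>=h*s: continue
        ys,xs=np.nonzero(l==i); P=np.c_[xs,ys].astype(np.float32)
        m,ev,_=cv2.PCACompute2(P,None); q=(P-m)@ev[0]
        f=lambda a:(np.array(a)+.5)/s-.5+np.array([x,y])
        out.append((f(m[0]),f(m[0]+ev[0]*q.min()),f(m[0]+ev[0]*q.max()),st[i,4]/36))
    return out
if __name__=="__main__":
  for c,b,b2 in(("top",(230,180,60,50),(420,185,48,62)),("scene",(325,138,55,40),(150,285,90,85))):
    p=read_camera(c)
    g=cv2.cvtColor(p["img"],cv2.COLOR_RGB2GRAY)
    x,y,w,h=b; print(c,"levels",np.percentile(g[y:y+h,x:x+w],[5,25,50,75,95]))
    for thr in (70,85,95):
      M=[]
      for r in cc(p,b,thr,5):
        W=[at(p,q,.057) for q in r[:3]]; M.append(W[0]); d=W[2]-W[1]
        print(thr,np.round(r[0],1),round(r[3]),"mid",np.round(W[0][:2],4),"ends",np.round((W[1][:2]+W[2][:2])/2,4),"len",round(np.linalg.norm(d),4),"dir",round(np.degrees(np.arctan2(d[1],d[0])),1))
      if len(M)>2:
        M=np.array(M)[:,:2]; u=np.linalg.svd(M-M.mean(0))[2][0]; print("axis dir",np.degrees(np.arctan2(u[1],u[0])))
    for r in cc(p,b2,95,60):
        W=[at(p,q,.028) for q in r[:3]];d=W[2]-W[1]
        print("cell",np.round(r[0],1),round(r[3]),"c",np.round(W[0][:2],4),np.round((W[1][:2]+W[2][:2])/2,4),"len",round(np.linalg.norm(d),4),"dir",round(np.degrees(np.arctan2(d[1],d[0])),1))
E
python3 m.py
```

```text
top levels [ 24.  41.  97. 103. 108.]
70 [245.  204.6] 41 mid [0.5484 0.2533] ends [0.548  0.2533] len 0.0493 dir 170.8
70 [249.7 205.8] 40 mid [0.5457 0.2416] ends [0.5457 0.2416] len 0.0485 dir 170.9
70 [254.5 206.8] 43 mid [0.5436 0.2297] ends [0.5438 0.2297] len 0.0497 dir 171.1
70 [259.2 207.6] 42 mid [0.5419 0.218 ] ends [0.5421 0.2179] len 0.0494 dir 170.9
axis dir -100.42544235619101
85 [245.  204.5] 23 mid [0.5487 0.2532] ends [0.5478 0.2534] len 0.0457 dir 170.9
85 [249.7 205.9] 22 mid [0.5454 0.2417] ends [0.5453 0.2417] len 0.0451 dir 171.1
85 [254.4 207. ] 25 mid [0.5431 0.2298] ends [0.5436 0.2298] len 0.0468 dir 171.0
85 [259.2 207.7] 24 mid [0.5418 0.218 ] ends [0.5418 0.218 ] len 0.0459 dir 170.8
axis dir -101.1732118504065
95 [258.8 209.7] 6 mid [0.5366 0.2189] ends [0.5374 0.2187] len 0.0311 dir 170.9
cell [452.2 202. ] 150 c [ 0.5713 -0.2646] [ 0.5713 -0.2648] len 0.0514 dir -106.2
cell [445.1 229.1] 165 c [ 0.5024 -0.2466] [ 0.5024 -0.2467] len 0.0669 dir -105.8
scene levels [ 36.   41.   78.5 136.  140. ]
95 [355.7 151.7] 32 mid [0.5437 0.2438] ends [0.5435 0.2438] len 0.0484 dir -8.5
95 [352.1 154.1] 33 mid [0.5411 0.232 ] ends [0.5409 0.232 ] len 0.0503 dir -9.2
95 [348.9 156.6] 34 mid [0.5395 0.2201] ends [0.5391 0.2202] len 0.0494 dir -9.0
axis dir -99.97238524734149
cell [185.  310.1] 467 c [ 0.4976 -0.2432] [ 0.4976 -0.2431] len 0.0713 dir 74.5
cell [206.6 338.5] 509 c [ 0.564  -0.2587] [ 0.5639 -0.2591] len 0.0559 dir 74.2
```

The enlarged crops confirm both. The lamp is the near one, with its strips at top (245–259,206), its lip at scene (311,187) and its open bay at top (292,212). The cell is the slim one at top (445,229), with its knob at the lower-left in the scene view (165,325).

My estimates:
- **Cell:** centre about (0.5006, -0.2464), direction -105.5°.
- **Lamp:** x direction about -99.5°.

Next I'll plan the approach.

```bash
cat > plan.py <<'E'
import sys
from h import *
from scipy.spatial.transform import Rotation as R
def pose():
    s=robot.observe(); return np.array(s["tool_pos"]),R.from_euler("xyz",s["tool_rot"]),s
def Rt(ydir,tilt=0):  # tool y along heading ydir(deg), tilted up by tilt deg
    a=np.radians(ydir+90); x=np.array([np.cos(a),np.sin(a),0]); z=np.array([0,0,-1.]); y=np.cross(z,x)
    return R.from_matrix(np.c_[x,y,z])*R.from_rotvec([-np.radians(tilt),0,0])
def show(P,Rg,p=None,r=None):
    if p is None: p,r,_=pose()
    d=np.array(P)-p
    print("tool-shift(now) mm",np.round(r.inv().apply(d)*1000,1),"dist",round(np.linalg.norm(d)*1000,1),
     "turn rad",np.round((r.inv()*Rg).as_rotvec(),4),"shift in goal axes mm",np.round(Rg.inv().apply(d)*1000,1))
E
python3 - <<'E'
from plan import *
show([.5006,-.2464,.13],Rt(-105.5))
E
```

```text
tool-shift(now) mm [ -93.2 -353.2   96.7] dist 377.9 turn rad [ 1.000e-04 -1.000e-04 -8.725e-01] shift in goal axes mm [ 210.7 -298.5   96.7]
```

Emit:
carry_out(
  translation=[
    [-0.0116,-0.0442,0.004],
    [-0.0116,-0.0442,0.004],
    [-0.0116,-0.0442,0.004],
    [-0.0116,-0.0442,0.004],
    [-0.0116,-0.0442,0.004],
    [-0.0116,-0.0442,0.004],
    [-0.0116,-0.0442,0.004],
    [-0.0116,-0.0442,0.004],
    [0,0,0],
    [0,0,0],
  ],
  turn=[
    [0,0,0],
    [0,0,0],
    [0,0,0],
    [0,0,0],
    [0,0,0],
    [0,0,0],
    [0,0,0],
    [0,0,0],
    [0,0,-0.125],
    [0,0,-0.125],
  ],
  gripper=[0,0,0,0,0,0,0,0,0,0],
  squeeze=12,
)

```text
time: 2.7
tool_pos: [0.5021, -0.2451, 0.1943]
tool_rot: [3.141, 0.001, -0.885]
contact_force: [0.1, -0.1, 0.6]
opening: 0.0459
```

Emit:
carry_out(
  translation=[
    [0,0,0.01],
    [0,0,0.01],
    [0,0,0.01],
    [0,0,0.01],
    [0,0,0.01],
    [0,0,0],
    [0,0,0],
  ],
  turn=[
    [0,0,-0.125],
    [0,0,-0.125],
    [0,0,-0.125],
    [0,0,-0.125],
    [0,0,-0.122],
    [0,0,0],
    [0,0,0],
  ],
  gripper=[0,0,0,0,0,0,0],
)

```text
time: 3.4
tool_pos: [0.5011, -0.2466, 0.1449]
tool_rot: [3.142, 0.0, -0.274]
contact_force: [0.4, 0.5, 1.1]
opening: 0.0458
```

```bash
cat > st.py <<'E'
from plan import *
p,r,s=pose(); print("t",round(s["time"],2),"pos",np.round(p,4),"rot",np.round(s["tool_rot"],3),"F",np.round(s["contact_force"],1),"open",round(float(s["opening"]),4))
E
python3 - <<'E'
from st import *
show([.5006,-.2464,.011],Rt(-105.5))
c=read_camera("top");t=c["img"][170:260,390:490];a=cv2.resize(t,(500,450),interpolation=cv2.INTER_CUBIC)
c=read_camera("scene");t=c["img"][240:370,120:260];b=cv2.resize(t,(300,280),interpolation=cv2.INTER_CUBIC)
o=np.zeros((450,800,3),np.uint8);o[:,:500]=a;o[:280,500:]=b;save("above.png",o)
E
```

```text
t 3.4 pos [ 0.5011 -0.2466  0.1449] rot [ 3.142  0.    -0.274] F [0.4 0.5 1.1] open 0.0458
tool-shift(now) mm [-6.000e-01 -1.000e-01  1.339e+02] dist 133.9 turn rad [ 0.      0.0001 -0.0037] shift in goal axes mm [-6.000e-01 -1.000e-01  1.339e+02]
```

View pics/above.png

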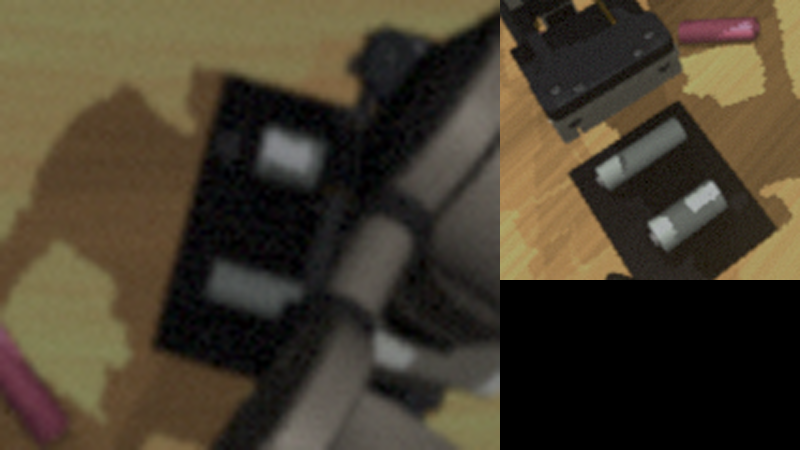

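The picture shows the gripper over the tray, with the cell below it still at scene (187,310) and neighbours clear. Descending.

Emit:
carry_out(
  translation=[
    [-0.0003,0,0.03],
    [-0.0003,0,0.03],
    [0,0,0.03],
    [0,0,0.02],
    [0,0,0.012],
    [0,0,0.008],
    [0,0,0.004],
    [0,0,0],
  ],
  turn=[
    [0,0,0],
    [0,0,0],
    [0,0,0],
    [0,0,0],
    [0,0,0],
    [0,0,0],
    [0,0,0],
    [0,0,0],
  ],
  gripper=[0,0,0,0,0,0,0,0],
)

```text
time: 4.3
tool_pos: [0.5008, -0.2466, 0.011]
tool_rot: [3.141, -0.001, -0.271]
contact_force: [0.0, -0.0, -0.1]
opening: 0.046
```

Emit:
carry_out(
  translation=[
    [0,0,0],
    [0,0,0],
    [0,0,0],
    [0,0,0],
    [0,0,0],
    [0,0,0],
    [0,0,0],
    [0,0,0],
  ],
  turn=[
    [0,0,0],
    [0,0,0],
    [0,0,0],
    [0,0,0],
    [0,0,0],
    [0,0,0],
    [0,0,0],
    [0,0,0],
  ],
  gripper=[0.2,0.35,0.5,0.65,0.8,1,1,1],
  squeeze=6,
)

```text
time: 5.1
tool_pos: [0.501, -0.2467, 0.0111]
tool_rot: [3.141, -0.001, -0.271]
contact_force: [1.2, -0.1, 3.1]
opening: 0.0208
```

Emit:
carry_out(
  translation=[
    [0,0,0],
    [0,0,0],
    [0,0,-0.01],
    [0,0,-0.03],
    [0,0,-0.04],
    [0,0,-0.04],
    [0,0,-0.02],
    [0,0,0],
    [0,0,0],
  ],
  turn=[
    [0,0,0],
    [0,0,0],
    [0,0,0],
    [0,0,0],
    [0,0,0],
    [0,0,0],
    [0,0,0],
    [0,0,0],
    [0,0,0],
  ],
  gripper=[1,1,1,1,1,1,1,1,1],
  squeeze=20,
)

```text
time: 6.0
tool_pos: [0.4996, -0.2459, 0.15]
tool_rot: [-3.141, 0.002, -0.271]
contact_force: [-1.5, 0.6, -1.2]
opening: 0.0202
```

```bash
python3 - <<'E'
from st import *
for c in("scene","top"):
    k=read_camera(c)
    for n in("cell_nub","cell_flat","cell_center"):
        for q in nets.tip_of(k,n)[:4]: print(c,n,round(q["score"],2),np.round(q["pixel"],1),np.round(at(k,q["pixel"],p[2]+.017),4))
    if c=="scene":
        e=proj(k,[p[0],p[1],p[2]+.018]).astype(int);x0,y0=e-[80,60]; print(e)
        save("held.png",cv2.resize(k["img"][max(y0,0):y0+120,max(x0,0):x0+160],None,fx=4.5,fy=4.5,interpolation=cv2.INTER_CUBIC))
E
```

```text
t 6.0 pos [ 0.4996 -0.2459  0.15  ] rot [-3.141e+00  2.000e-03 -2.710e-01] F [-1.5  0.6 -1.2] open 0.0202
scene cell_nub 0.93 [241.9 259.9] [ 0.5922 -0.1751  0.167 ]
scene cell_center 0.86 [223.5 254.7] [ 0.5635 -0.1829  0.167 ]
[159 264]
top cell_nub 0.73 [434.2 296.1] [ 0.3435 -0.1907  0.167 ]
top cell_nub 0.71 [382.6 233.3] [ 0.4792 -0.0752  0.167 ]
top cell_flat 0.73 [457.3 225.2] [ 0.5016 -0.2424  0.167 ]
top cell_flat 0.7 [401.2 254.5] [ 0.433  -0.1172  0.167 ]
top cell_flat 0.57 [415.5 274.5] [ 0.3897 -0.1493  0.167 ]
top cell_flat 0.46 [440.6 221.1] [ 0.5098 -0.205   0.167 ]
top cell_center 0.58 [392.  245.5] [ 0.4525 -0.0966  0.167 ]
top cell_center 0.49 [427.6 289.4] [ 0.3577 -0.1761  0.167 ]
top cell_center 0.43 [459.9 227.1] [ 0.4974 -0.2482  0.167 ]
```

View pics/held.png

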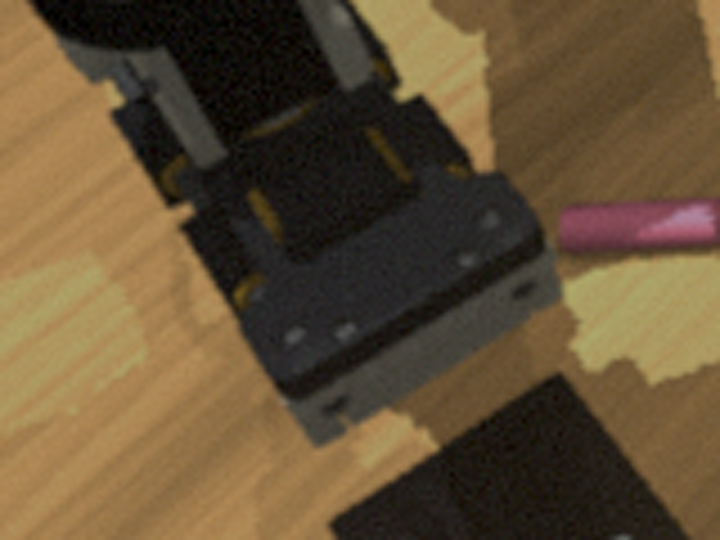

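The cell was taken: the opening reads 20 mm, and it is hidden behind the finger in this view. Now I'll refine the lamp pose by projecting its known features onto the pictures.

```bash
cat > ov.py <<'E'
from h import *
def tile(p,C,yaw,dx,box,s):
    x,y,w,h=box; t=cv2.resize(p["img"][y:y+h,x:x+w],None,fx=s,fy=s,interpolation=cv2.INTER_CUBIC)
    t=np.clip(255*(t/255.)**.6,0,255).astype(np.uint8)
    a=np.radians(yaw);u=np.array([np.cos(a),np.sin(a)]);v=np.array([-u[1],u[0]])
    def W(X,Y,Z): q=np.array(C)+u*X*.001+v*Y*.001; return [q[0],q[1],.028+Z*.001]
    def poly(L,col):
        q=np.array([(proj(p,W(*l))-[x,y]+.5)*s for l in L]).astype(np.int32); cv2.polylines(t,[q],True,col,1)
    poly([(-22+dx,-14,-22),(18+dx,-14,-22),(18+dx,14,-22),(-22+dx,14,-22)],(255,255,0))
    poly([(33+dx,-7,26),(35+dx,-7,26),(35+dx,7,26),(33+dx,7,26)],(255,0,0))
    poly([(35+dx,-7,26),(35+dx,7,26),(35+dx,7,-22),(35+dx,-7,-22)],(255,0,255))
    poly([(-30+dx,-15,26.5),(-30+dx,15,26.5)],(0,255,0))
    poly([(-137,-31,29),(-137,31,29)],(0,255,255))
    poly([(-137,0,29),(-60,0,29)],(0,255,255)); 
    return t
E
python3 - <<'E'
from ov import *
T=[]
for c,b,s in(("top",(232,182,100,60),4),("scene",(285,135,95,85),4.2)):
    p=read_camera(c); np.save("lamp_"+c+".npy",p,allow_pickle=True)
    t=tile(p,(.5285,.138),-99.5,0,b,s); o=np.zeros((400,400,3),np.uint8);o[:min(400,t.shape[0]),:t.shape[1]]=t[:400,:400];T.append(o)
save("ov.png",np.hstack(T))
E
```

```text
(no output)
```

View pics/ov.png

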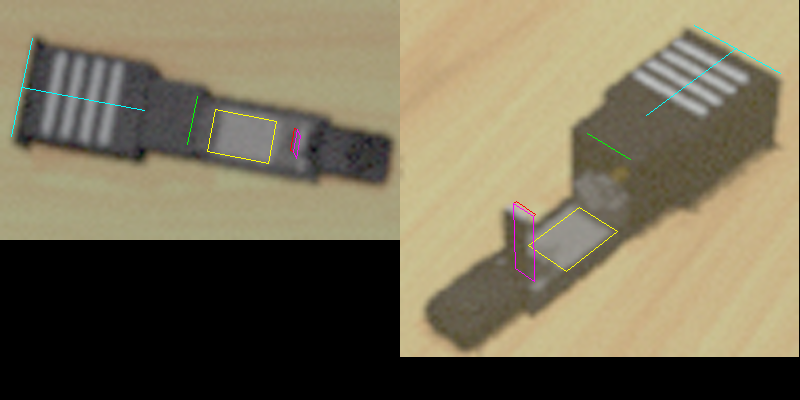

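In the top view the overlay fits well: patch, strips and wall line up. In the scene view it is within about 2 mm. I'll take the seat at about (0.5275, 0.139) with heading -99.6°. The cradle offset looks close to 0, to be confirmed by feel. Next I'll compute the move.

```bash
cat >> plan.py <<'E'
SEAT=np.array([.5275,.139,.028]); YAW=-99.6
_a=np.radians(YAW); U=np.array([np.cos(_a),np.sin(_a),0]); V=np.array([-U[1],U[0],0]); Z=np.array([0,0,1.])
def tcp_for(cx,cz,tilt,g=0,y=0): # cell centre (mm, lamp frame), g=centre offset from grasp along cell x
    th=np.radians(tilt); gx=cx-g*np.cos(th)+19*np.sin(th); gz=cz-g*np.sin(th)-19*np.cos(th)
    return SEAT+U*gx/1e3+V*y/1e3+Z*gz/1e3
def lampframe(g=0):
    p,r,s=pose(); d=p-SEAT; m=r.as_matrix(); tilt=np.degrees(np.arcsin(m[2,1])); th=np.radians(tilt)
    gx,gy,gz=1e3*np.array([d@U,d@V,d@Z]); c=np.array([gx-19*np.sin(th)+g*np.cos(th),gz+19*np.cos(th)+g*np.sin(th)])
    ax=np.array([np.cos(th),np.sin(th)])
    print("tilt %.2f y %.1f yaw %.2f C %s flat %s nub %s"%(tilt,gy,np.degrees(np.arctan2(m[1,1],m[0,1])),np.round(c,1),np.round(c-35*ax,1),np.round(c+35*ax,1)),
      "F(u,v,z)",np.round([s["contact_force"]@U,s["contact_force"]@V,s["contact_force"][2]],1),"F tool",np.round(r.inv().apply(s["contact_force"]),1),"open %.4f t %.1f"%(s["opening"],s["time"]))
E
python3 - <<'E'
from plan import *
P=tcp_for(18,34.1,31); print(P)
P2=P.copy();P2[2]=.15
show(P2,Rt(YAW)); show(P,Rt(YAW,31),P2,Rt(YAW))
E
```

```text
[0.52286621 0.11160339 0.04581382]
tool-shift(now) mm [ -74.2 -350.9    0.5] dist 358.7 turn rad [-1.000e-04  5.000e-04 -1.034e-01] shift in goal axes mm [ -37.6 -356.7    0.4]
tool-shift(now) mm [  0.    0.  104.2] dist 104.2 turn rad [-0.5411  0.      0.    ] shift in goal axes mm [ -0.  -53.7  89.3]
```

Emit:
carry_out(
  translation=[
    [-0.0082,-0.039,0],
    [-0.0082,-0.039,0],
    [-0.0082,-0.039,0],
    [-0.0082,-0.039,0],
    [-0.0082,-0.039,0],
    [-0.0082,-0.039,0],
    [-0.0082,-0.039,0],
    [-0.0082,-0.039,0],
    [-0.0082,-0.039,0],
    [0,0,0],
  ],
  turn=[
    [0,0,0],
    [0,0,0],
    [0,0,0],
    [0,0,0],
    [0,0,0],
    [0,0,0],
    [0,0,0],
    [0,0,0],
    [0,0,0],
    [0,0,-0.1034],
  ],
  gripper=[1,1,1,1,1,1,1,1,1,1],
)

```text
time: 7.5
tool_pos: [0.5232, 0.1159, 0.1508]
tool_rot: [-3.14, -0.0, -0.162]
contact_force: [-0.2, -0.5, -0.6]
opening: 0.0203
```

Emit:
carry_out(
  translation=[
    [0,0,0],
    [0,0,0],
    [0,0,0],
    [0,0,0],
    [0,0,0],
    [0,0,0],
    [0,0,0],
    [0,0,0],
  ],
  turn=[
    [-0.09,0,0],
    [-0.09,0,0],
    [-0.09,0,0],
    [-0.09,0,0],
    [-0.09,0,0],
    [-0.091,0,0],
    [0,0,0],
    [0,0,0],
  ],
  gripper=[1,1,1,1,1,1,1,1],
)

```text
time: 8.3
tool_pos: [0.5233, 0.112, 0.1502]
tool_rot: [2.602, 0.001, -0.167]
contact_force: [-0.8, 0.1, -0.9]
opening: 0.0205
```

```bash
python3 - <<'E'
from plan import *
lampframe()
p,r,s=pose(); G=p-r.apply([0,0,.019]); ax=r.as_matrix()[:,1]
show(tcp_for(18,34.1,31),Rt(YAW,31))
T=[]
for c in("top","scene"):
    k=read_camera(c)
    e=proj(k,G); E=[proj(k,G+ax*t) for t in(-.035,.035)]; print(c,"expected flat,nub px",np.round(E,1).tolist())
    for n in("cell_nub","cell_flat"):
        for q in nets.tip_of(k,n)[:4]: print(c,n,round(q["score"],2),np.round(q["pixel"],1))
    x0,y0=e.astype(int)-[45,45]; t=cv2.resize(k["img"][y0:y0+90,x0:x0+90],(400,400),interpolation=cv2.INTER_CUBIC)
    t=np.clip(255*(t/255.)**.6,0,255).astype(np.uint8)
    for q in E: cv2.drawMarker(t,tuple(((q-[x0,y0]+.5)*400/90).astype(int).tolist()),(255,255,0),0,10)
    T.append(t)
save("pre.png",np.hstack(T))
E
```

```text
tilt 30.90 y 0.4 yaw -99.52 C [ 17.6 138.5] flat [-12.4 120.5] nub [ 47.6 156.5] F(u,v,z) [ 0.  -0.8 -0.9] F tool [-0.8 -0.4  0.7] open 0.0205 t 8.3
tool-shift(now) mm [ -0.3 -53.2  89.8] dist 104.4 turn rad [-0.0018  0.0003  0.0012] shift in goal axes mm [ -0.4 -53.4  89.7]
top expected flat,nub px [[283.0, 209.1], [308.2, 212.5]]
top cell_nub 0.74 [311.  214.3]
top cell_nub 0.68 [382.9 235.3]
top cell_nub 0.66 [431.5 293.8]
top cell_nub 0.18 [444.1 212.9]
top cell_flat 0.7 [399.1 255.8]
top cell_flat 0.66 [282.5 208.5]
top cell_flat 0.47 [419.3 270.6]
scene expected flat,nub px [[329.0, 138.9], [307.5, 138.1]]
scene cell_nub 0.7 [241.  254.7]
scene cell_nub 0.56 [308.6 141.4]
scene cell_nub 0.56 [137.8 259.2]
scene cell_flat 0.92 [204.9 254.8]
scene cell_flat 0.71 [328.  140.1]
scene cell_flat 0.62 [325.9 194.3]
```

View pics/pre.png

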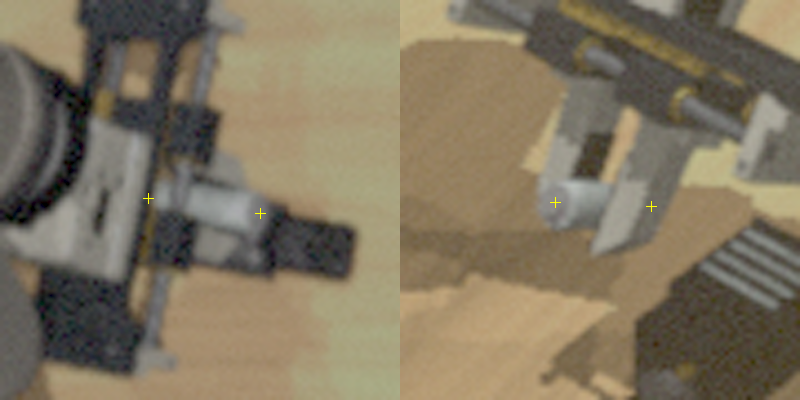

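The cell is held aligned. The knob is visible at the expected pixel within about 1 px, at scene (308,140), and the tilt is right. Descending to the pre-insertion point.

Emit:
carry_out(
  translation=[
    [-0.0004,-0.009,0.0152],
    [0,-0.009,0.0152],
    [0,-0.009,0.0152],
    [0,-0.009,0.0152],
    [0,-0.009,0.0152],
    [0,-0.004,0.0065],
    [0,-0.0028,0.0046],
    [0,-0.0016,0.0026],
    [0,0,0],
    [0,0,0],
  ],
  turn=[
    [0,0,0],
    [0,0,0],
    [0,0,0],
    [0,0,0],
    [0,0,0],
    [0,0,0],
    [0,0,0],
    [0,0,0],
    [0,0,0],
    [0,0,0],
  ],
  gripper=[1,1,1,1,1,1,1,1,1,1],
)

```text
time: 9.6
tool_pos: [0.5233, 0.1113, 0.0469]
tool_rot: [2.601, -0.001, -0.168]
contact_force: [-0.8, 0.6, -0.7]
opening: 0.0202
```

```bash
python3 -c "
from plan import *
lampframe(1); show(tcp_for(18,34.1,31,1),Rt(YAW,31))"
```

```text
tilt 30.97 y 0.4 yaw -99.64 C [19.1 35.7] flat [-10.9  17.7] nub [49.1 53.7] F(u,v,z) [-0.5 -0.9 -0.7] F tool [-0.9 -0.8  0.3] open 0.0202 t 9.6
tool-shift(now) mm [-0.4 -1.8  0.8] dist 2.0 turn rad [-0.0005 -0.0009 -0.0006] shift in goal axes mm [-0.4 -1.8  0.8]
```

Emit:
carry_out(
  translation=[
    [-0.0004,-0.004,0.0008],
    [0,-0.004,0],
    [0,-0.004,0],
    [0,-0.003,0],
    [0,-0.002,0],
    [0,-0.001,0],
    [0,0,0],
  ],
  turn=[
    [0,0,0],
    [0,0,0],
    [0,0,0],
    [0,0,0],
    [0,0,0],
    [0,0,0],
    [0,0,0],
  ],
  gripper=[1,1,1,1,1,1,1],
)

```text
time: 10.3
tool_pos: [0.525, 0.1261, 0.0362]
tool_rot: [2.6, 0.0, -0.167]
contact_force: [0.3, -0.2, -0.0]
opening: 0.0203
```

Emit:
carry_out(
  translation=[
    [0,-0.001,0],
    [0,-0.001,0],
    [0,0,0],
  ],
  turn=[
    [0,0,0],
    [0,0,0],
    [0,0,0],
  ],
  gripper=[1,1,1],
)

```text
time: 10.6
tool_pos: [0.5253, 0.1278, 0.0353]
tool_rot: [2.601, -0.0, -0.168]
contact_force: [0.1, -0.8, -0.8]
opening: 0.0203
```

```bash
python3 -c "
from plan import *
lampframe(1)"
```

```text
tilt 31.00 y -0.3 yaw -99.61 C [ 2.5 24.1] flat [-27.5   6.1] nub [32.5 42.1] F(u,v,z) [ 0.7  0.2 -0.8] F tool [0.2 0.2 1.1] open 0.0203 t 10.6
```

Emit:
carry_out(
  translation=[
    [0,-0.001,0],
    [0,-0.001,0],
    [0,0,0],
  ],
  turn=[
    [0,0,0],
    [0,0,0],
    [0,0,0],
  ],
  gripper=[1,1,1],
)

```text
time: 10.9
tool_pos: [0.5256, 0.1291, 0.0345]
tool_rot: [2.6, 0.0, -0.168]
contact_force: [-0.9, -1.6, 1.9]
opening: 0.0204
```

Emit:
carry_out(
  translation=[
    [0,-0.001,0],
    [0,-0.001,0],
    [0,0,0],
  ],
  turn=[
    [0,0,0],
    [0,0,0],
    [0,0,0],
  ],
  gripper=[1,1,1],
)

```text
time: 11.2
tool_pos: [0.5259, 0.131, 0.0334]
tool_rot: [2.6, -0.0, -0.168]
contact_force: [0.2, -3.4, 2.3]
opening: 0.0204
```

Emit:
carry_out(
  translation=[
    [0,-0.001,0],
    [0,0,0],
  ],
  turn=[
    [0,0,0],
    [0,0,0],
  ],
  gripper=[1,1],
)

```text
time: 11.4
tool_pos: [0.526, 0.1319, 0.0328]
tool_rot: [2.6, -0.0, -0.168]
contact_force: [0.8, -3.5, 2.7]
opening: 0.0209
```

Emit:
carry_out(
  translation=[
    [0,-0.001,0],
    [0,0,0],
  ],
  turn=[
    [0,0,0],
    [0,0,0],
  ],
  gripper=[1,1],
)

```text
time: 11.6
tool_pos: [0.5262, 0.1328, 0.0323]
tool_rot: [2.6, -0.0, -0.168]
contact_force: [-0.2, -4.5, 3.3]
opening: 0.0208
```

Contact came about 1 mm after nominal flat x of -27.5. The force rises gently along the face normal, as the spring should, so the cradle sits at about +6 mm. The spring is now in by about 4 mm, so stage 1 is met. Next I'll plan the tilt-down while pressing deeper.

```bash
cat >> plan.py <<'E'
def rows(fx,fz,tilt,n,g=1,yoff=0):
    """flat centre target in nominal lamp frame (mm)"""
    p,r,_=pose(); th=np.radians(tilt); P=tcp_for(fx+35*np.cos(th),fz+35*np.sin(th),tilt,g,yoff); Rg=Rt(YAW,tilt)
    rv=(r.inv()*Rg).as_rotvec()
    # straight-line of the flat end: interpolate flat point & tilt
    f=lambda pp,rr: pp-rr.apply([0,(35-g)/1e3,.019])
    f0,f1=f(p,r),f(P,Rg); q=(p,r); T=[]
    for i in range(1,n+1):
        ri=r*R.from_rotvec(rv*i/n); pi=f0+(f1-f0)*i/n+ri.apply([0,(35-g)/1e3,.019])
        T.append(np.round(q[1].inv().apply(pi-q[0]),4).tolist()); q=(pi,ri)
    print("translation",T); print("turn each",np.round(rv/n,4).tolist())
E
python3 -c "
from plan import *
lampframe(1); rows(-33.3,2,22,6)"
```

```text
tilt 31.02 y -0.3 yaw -99.61 C [-2.6 21.1] flat [-32.6   3.1] nub [27.4 39.1] F(u,v,z) [4.4 0.6 3.3] F tool [ 0.6  5.5 -0.6] open 0.0208 t 11.6
translation [[0.0, -0.0007, 0.001], [0.0, -0.0007, 0.001], [0.0, -0.0007, 0.001], [0.0, -0.0007, 0.001], [0.0, -0.0007, 0.001], [0.0, -0.0007, 0.001]]
turn each [0.0262, -0.0, -0.0]
```

Emit:
carry_out(
  translation=[
    [0,-0.0007,0.001],
    [0,-0.0007,0.001],
    [0,-0.0007,0.001],
    [0,0,0],
  ],
  turn=[
    [0.0262,0,0],
    [0.0262,0,0],
    [0.0262,0,0],
    [0,0,0],
  ],
  gripper=[1,1,1,1],
)

```text
time: 12.0
tool_pos: [0.5263, 0.1326, 0.0288]
tool_rot: [2.681, -0.001, -0.169]
contact_force: [-0.2, -5.0, 3.7]
opening: 0.0204
```

Emit:
carry_out(
  translation=[
    [0,-0.0007,0.001],
    [0,-0.0007,0.001],
    [0,-0.0007,0.001],
    [0,0,0],
  ],
  turn=[
    [0.0262,0,0],
    [0.0262,0,0],
    [0.0262,0,0],
    [0,0,0],
  ],
  gripper=[1,1,1,1],
)

```text
time: 12.4
tool_pos: [0.5267, 0.1335, 0.0252]
tool_rot: [2.76, -0.001, -0.168]
contact_force: [0.8, -4.3, 4.2]
opening: 0.0207
```

```bash
python3 -c "
from plan import *
lampframe(1); show(tcp_for(0,0,22),Rt(YAW,22)); print(Rt(YAW,22).inv().apply(-U))"
```

```text
tilt 21.86 y 0.1 yaw -99.68 C [-0.6 15.2] flat [-33.    2.2] nub [31.9 28.3] F(u,v,z) [4.1 1.5 4.2] F tool [ 1.5  5.4 -2.3] open 0.0207 t 12.4
tool-shift(now) mm [-0.1 -4.1 14.3] dist 14.9 turn rad [-0.0025 -0.0007 -0.0012] shift in goal axes mm [-0.1 -4.1 14.3]
[ 5.48808214e-17 -9.27183855e-01 -3.74606593e-01]
```

Emit:
carry_out(
  translation=[
    [0,-0.0007,-0.0003],
    [0,0,0],
  ],
  turn=[
    [0,0,0],
    [0,0,0],
  ],
  gripper=[1,1],
)

```text
time: 12.6
tool_pos: [0.5268, 0.1345, 0.0251]
tool_rot: [2.758, -0.001, -0.168]
contact_force: [1.3, -5.8, 4.6]
opening: 0.0201
```

Emit:
carry_out(
  translation=[
    [0,-0.0007,-0.0003],
    [0,0,0],
  ],
  turn=[
    [0,0,0],
    [0,0,0],
  ],
  gripper=[1,1],
)

```text
time: 12.8
tool_pos: [0.5269, 0.1353, 0.025]
tool_rot: [2.758, -0.001, -0.167]
contact_force: [0.7, -4.5, 4.1]
opening: 0.0203
```

Emit:
carry_out(
  translation=[
    [0,-0.0005,-0.0002],
    [0,0,0],
  ],
  turn=[
    [0,0,0],
    [0,0,0],
  ],
  gripper=[1,1],
)

```text
time: 13.0
tool_pos: [0.5269, 0.1358, 0.025]
tool_rot: [2.758, -0.0, -0.167]
contact_force: [0.0, -5.7, 4.0]
opening: 0.0203
```

Emit:
carry_out(
  translation=[
    [0,-0.0005,-0.0002],
    [0,0,0],
  ],
  turn=[
    [0,0,0],
    [0,0,0],
  ],
  gripper=[1,1],
)

```text
time: 13.2
tool_pos: [0.5269, 0.1359, 0.0251]
tool_rot: [2.757, -0.0, -0.167]
contact_force: [0.6, -5.7, 4.4]
opening: 0.0204
```

Emit:
carry_out(
  translation=[
    [0,-0.0004,-0.0002],
    [0,0,0],
  ],
  turn=[
    [0,0,0],
    [0,0,0],
  ],
  gripper=[1,1],
)

```text
time: 13.4
tool_pos: [0.5268, 0.136, 0.0251]
tool_rot: [2.756, 0.0, -0.167]
contact_force: [1.0, -8.9, 4.0]
opening: 0.0201
```

```bash
python3 -c "
from plan import *
lampframe(1); k=read_camera('scene'); k=read_camera('scene'); lampframe(1)
p,r,s=pose(); G=p-r.apply([0,0,.019]); ax=r.as_matrix()[:,1]
e=proj(k,G);x0,y0=(e-[45,40]).astype(int)
t=cv2.resize(k['img'][y0:y0+75,x0:x0+90],(800,667),interpolation=cv2.INTER_CUBIC)
t=np.clip(255*(t/255.)**.6,0,255).astype(np.uint8)
for g in(-.035,.035):
  q=proj(k,G+ax*(g+.001)); print(q); cv2.drawMarker(t,tuple(((q-[x0,y0]+.5)*800/90).astype(int).tolist()),(255,255,0),0,10)
save('push.png',t[:600])
"
```

```text
tilt 22.08 y -0.2 yaw -99.59 C [-3.2 15.1] flat [-35.6   2. ] nub [29.3 28.3] F(u,v,z) [8.6 2.5 4. ] F tool [ 2.5  9.5 -0.4] open 0.0201 t 13.4
tilt 22.08 y -0.2 yaw -99.59 C [-3.2 15.1] flat [-35.6   1.9] nub [29.3 28.2] F(u,v,z) [7.8 1.5 3.7] F tool [ 1.5  8.6 -0.5] open 0.0205 t 13.5
[335.57958563 175.75919748]
[315.46336516 181.97326536]
```

View pics/push.png

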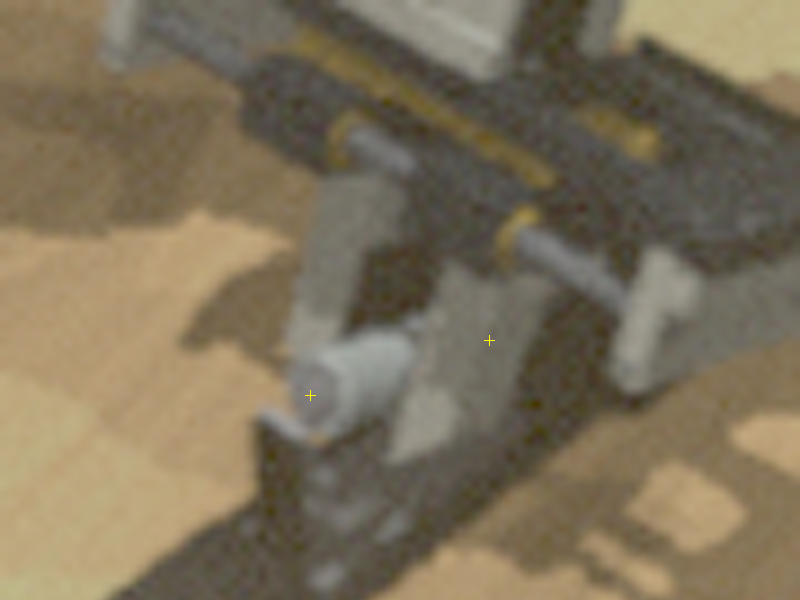

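The hard stop was reached: force jumped to about 9 N and motion ceased, at nominal flat x of -35.6, so the cradle is at about +5.8 mm. The picture shows the knob end just above and behind the lip wall at crop (290,415). I'll back off about 0.7 mm and tilt down.

```bash
python3 -c "
from plan import *
rows(-34.9,1.5,15,4)"
```

```text
translation [[0.0, -0.0005, 0.0012], [0.0, -0.0005, 0.0012], [0.0, -0.0005, 0.0012], [0.0, -0.0005, 0.0012]]
turn each [0.0309, 0.0, 0.0]
```

Emit:
carry_out(
  translation=[
    [0,0.0001,0.0014],
    [0,-0.0005,0.0012],
    [0,-0.0005,0.0012],
    [0,-0.0005,0.0012],
    [0,0,0],
  ],
  turn=[
    [0.0309,0,0],
    [0.0309,0,0],
    [0.0309,0,0],
    [0.0309,0,0],
    [0,0,0],
  ],
  gripper=[1,1,1,1,1],
)

```text
time: 14.0
tool_pos: [0.527, 0.1361, 0.02]
tool_rot: [2.883, -0.001, -0.168]
contact_force: [0.3, -6.0, 2.9]
opening: 0.0202
```

```bash
python3 -c "
from plan import *
lampframe(1);rows(-34.8,0.8,10,3);rows(-34.7,0.3,5,5)"
```

```text
tilt 14.84 y 0.0 yaw -99.66 C [-0.9 10.6] flat [-34.8   1.6] nub [32.9 19.6] F(u,v,z) [5.9 1.3 2.9] F tool [ 1.3  6.4 -1.3] open 0.0202 t 14.0
translation [[-0.0, -0.0006, 0.0012], [-0.0, -0.0006, 0.0012], [-0.0, -0.0006, 0.0012]]
turn each [0.0281, -0.0002, -0.0003]
translation [[-0.0, -0.0007, 0.0014], [-0.0, -0.0007, 0.0014], [-0.0, -0.0007, 0.0014], [-0.0, -0.0007, 0.0014], [-0.0, -0.0007, 0.0014]]
turn each [0.0343, -0.0001, -0.0002]
```

Emit:
carry_out(
  translation=[
    [0,-0.0006,0.0012],
    [0,-0.0006,0.0012],
    [0,0,0],
  ],
  turn=[
    [0.0281,0,0],
    [0.0281,0,0],
    [0,0,0],
  ],
  gripper=[1,1,1],
)

```text
time: 14.3
tool_pos: [0.5274, 0.1367, 0.0174]
tool_rot: [2.939, -0.001, -0.168]
contact_force: [1.5, -5.6, 4.1]
opening: 0.0203
```

```bash
python3 -c "
from plan import *
lampframe(1)"
```

```text
tilt 11.59 y 0.3 yaw -99.65 C [-0.6  8.2] flat [-34.9   1.2] nub [33.7 15.2] F(u,v,z) [5.3 2.4 4.1] F tool [ 2.4  6.  -2.9] open 0.0203 t 14.3
```

Emit:
carry_out(
  translation=[
    [0,-0.0006,0.0012],
    [0,-0.0006,0.0012],
    [0,0,0],
  ],
  turn=[
    [0.0281,0,0],
    [0.0281,0,0],
    [0,0,0],
  ],
  gripper=[1,1,1],
)

```text
time: 14.6
tool_pos: [0.5277, 0.1374, 0.0148]
tool_rot: [2.996, -0.002, -0.168]
contact_force: [2.0, -6.0, 3.1]
opening: 0.0202
```

```bash
python3 -c "
from plan import *
lampframe(1); rows(-34.6,0.2,4,3)"
```

```text
tilt 8.36 y 0.5 yaw -99.65 C [-0.2  5.8] flat [-34.9   0.7] nub [34.4 10.9] F(u,v,z) [5.6 2.9 3.1] F tool [ 2.9  5.9 -2.3] open 0.0202 t 14.6
translation [[-0.0002, -0.0004, 0.001], [-0.0002, -0.0004, 0.001], [-0.0002, -0.0004, 0.001]]
turn each [0.0254, -0.0006, -0.0003]
```

Emit:
carry_out(
  translation=[
    [0.0003,-0.0005,0.001],
    [0.0002,-0.0005,0.001],
    [0,0,0],
  ],
  turn=[
    [0.0254,0,0],
    [0.0254,0,0],
    [0,0,0],
  ],
  gripper=[1,1,1],
)

```text
time: 14.9
tool_pos: [0.5283, 0.138, 0.0126]
tool_rot: [3.046, -0.002, -0.168]
contact_force: [1.2, -6.2, 4.2]
opening: 0.0203
```

```bash
python3 -c "
from plan import *
lampframe(1); rows(-34.6,0.2,0,4,1,.8)"
```

```text
tilt 5.46 y 0.9 yaw -99.65 C [0.  3.7] flat [-34.8   0.3] nub [34.8  7. ] F(u,v,z) [5.9 2.2 4.2] F tool [ 2.2  6.3 -3.6] open 0.0203 t 14.9
translation [[-0.0, -0.0004, 0.0008], [-0.0, -0.0004, 0.0008], [-0.0, -0.0004, 0.0008], [-0.0, -0.0004, 0.0008]]
turn each [0.0238, -0.0004, -0.0002]
```

Emit:
carry_out(
  translation=[
    [0.0002,-0.0004,0.0008],
    [0,-0.0004,0.0008],
    [0,0,0],
  ],
  turn=[
    [0.0238,0,0],
    [0.0238,0,0],
    [0,0,0],
  ],
  gripper=[1,1,1],
)

```text
time: 15.2
tool_pos: [0.5288, 0.1387, 0.0112]
tool_rot: [3.094, -0.002, -0.168]
contact_force: [1.1, -5.6, 5.1]
opening: 0.0202
```

```bash
python3 -c "
from plan import *
lampframe(1); rows(-34.4,0.2,0,3,1,1)"
```

```text
tilt 2.73 y 1.3 yaw -99.64 C [0.2 2.2] flat [-34.8   0.6] nub [35.1  3.9] F(u,v,z) [5.3 2.1 5.1] F tool [ 2.1  5.6 -4.8] open 0.0202 t 15.2
translation [[-0.0001, -0.0002, 0.0007], [-0.0001, -0.0002, 0.0007], [-0.0001, -0.0002, 0.0007]]
turn each [0.0159, -0.0007, -0.0002]
```

Emit:
carry_out(
  translation=[
    [0.0001,-0.0003,0.0006],
    [0,-0.0003,0.0006],
    [0,0,0],
  ],
  turn=[
    [0.0159,0,0],
    [0.0159,0,0],
    [0,0,0],
  ],
  gripper=[1,1,1],
)

```text
time: 15.5
tool_pos: [0.5291, 0.1393, 0.0108]
tool_rot: [3.125, -0.003, -0.168]
contact_force: [-2.5, -6.5, 12.0]
opening: 0.0204
```

```bash
python3 -c "
from plan import *
lampframe(1); rows(-34,0.2,0,2,1,1.3)"
```

```text
tilt 0.93 y 1.5 yaw -99.60 C [0.1 1.8] flat [-34.9   1.3] nub [35.1  2.4] F(u,v,z) [ 6.8 -1.4 12. ] F tool [ -1.4   7.  -11.9] open 0.0204 t 15.5
translation [[-0.0001, 0.0003, 0.0008], [-0.0001, 0.0003, 0.0008]]
turn each [0.0081, -0.0014, -0.0]
```

Emit:
carry_out(
  translation=[
    [0,0.0008,-0.0004],
    [0,0.0008,0],
    [0,0.0008,0],
    [0,0,0],
  ],
  turn=[
    [0.008,0,0],
    [0,0,0],
    [0,0,0],
    [0,0,0],
  ],
  gripper=[1,1,1,1],
)

```text
time: 15.9
tool_pos: [0.5289, 0.1381, 0.0109]
tool_rot: [3.134, -0.003, -0.167]
contact_force: [0.4, -1.4, 8.4]
opening: 0.0205
```

```bash
python3 -c "
from plan import *
lampframe(1)"
```

```text
tilt 0.42 y 1.5 yaw -99.59 C [1.5 1.9] flat [-33.5   1.7] nub [36.5  2.2] F(u,v,z) [1.3 0.7 8.4] F tool [ 0.7  1.4 -8.4] open 0.0205 t 15.9
```

Emit:
carry_out(
  translation=[
    [0,0,-0.0004],
    [0,0.0008,0],
    [0,0.0008,0],
    [0,0,0],
  ],
  turn=[
    [0.007,0,0],
    [0,0,0],
    [0,0,0],
    [0,0,0],
  ],
  gripper=[1,1,1,1],
)

```text
time: 16.3
tool_pos: [0.5286, 0.1361, 0.011]
tool_rot: [3.14, -0.003, -0.167]
contact_force: [2.5, -1.5, 6.4]
opening: 0.0202
```

```bash
python3 -c "
from plan import *
lampframe(1)"
```

```text
tilt 0.07 y 1.5 yaw -99.60 C [3.7 2. ] flat [-31.3   1.9] nub [38.7  2. ] F(u,v,z) [1.1 2.7 6.4] F tool [ 2.7  1.1 -6.4] open 0.0202 t 16.3
```

The tool is at the same height as at the tray pickup with the cell level, so the cell is down in the saddles. It also slid forward about 2 mm under the lip without blocking. I'll go on towards the wall.

Emit:
carry_out(
  translation=[
    [-0.0,0,-0.0003],
    [0,0.0008,0],
    [0,0.0008,0],
    [0,0,0],
  ],
  turn=[
    [0,0,0],
    [0,0,0],
    [0,0,0],
    [0,0,0],
  ],
  gripper=[1,1,1,1],
)

```text
time: 16.7
tool_pos: [0.5281, 0.1341, 0.0111]
tool_rot: [3.14, -0.002, -0.168]
contact_force: [4.8, -2.2, 3.7]
opening: 0.0204
```

```bash
python3 -c "
from plan import *
lampframe(1)"
```

```text
tilt 0.11 y 1.4 yaw -99.61 C [5.7 2.1] flat [-29.3   2. ] nub [40.7  2.2] F(u,v,z) [1.4 5.1 3.7] F tool [ 5.1  1.4 -3.6] open 0.0204 t 16.7
```

Emit:
carry_out(
  translation=[
    [0.0004,0,0],
    [0,0,0],
    [0,0,0],
    [0,0,0],
    [0,0,0],
    [0,0,0],
    [0,0,0],
  ],
  turn=[
    [0,0,0],
    [0,0,0],
    [0,0,0],
    [0,0,0],
    [0,0,0],
    [0,0,0],
    [0,0,0],
  ],
  gripper=[1,0.5,0.4,0.2,0,0,0],
  squeeze=8,
)

```text
time: 17.4
tool_pos: [0.5272, 0.134, 0.0106]
tool_rot: [3.139, 0.001, -0.168]
contact_force: [-0.2, -1.4, -0.4]
opening: 0.0462
```

Emit:
carry_out(
  translation=[
    [0,0,-0.005],
    [0,0,-0.015],
    [0,0,-0.03],
    [0,0,-0.04],
    [0,0,-0.04],
    [0,0,-0.04],
  ],
  turn=[
    [0,0,0],
    [0,0,0],
    [0,0,0],
    [0,0,0],
    [0,0,0],
    [0,0,0],
  ],
  gripper=[0,0,0,0,0,0],
)

```text
time: 18.0
tool_pos: [0.5272, 0.1344, 0.1828]
tool_rot: [3.139, -0.0, -0.168]
contact_force: [1.2, -0.1, -0.2]
opening: 0.0461
```

Emit:
carry_out(
  translation=[
    [0,0.045,0],
    [0,0.045,0],
    [0,0.045,0],
    [0,0.045,0],
    [0,0.045,0],
    [0,0.045,0],
    [0,0.045,0],
    [0,0,0],
  ],
  turn=[
    [0,0,0],
    [0,0,0],
    [0,0,0],
    [0,0,0],
    [0,0,0],
    [0,0,0],
    [0,0,0],
    [0,0,0],
  ],
  gripper=[0,0,0,0,0,0,0,0],
)

```text
time: 18.8
tool_pos: [0.4742, -0.181, 0.1821]
tool_rot: [3.137, -0.001, -0.173]
contact_force: [0.6, 0.1, 0.2]
opening: 0.0461
```

```bash
python3 - <<'E'
from st import *
T=[]
for c,b in(("top",(262,188,66,50)),("scene",(290,145,66,50))):
    k=read_camera(c)
    for n in("cell_center","cell_nub","cell_flat","socket_center","tin_center","stub_center"):
        for q in nets.tip_of(k,n)[:4]:
            w=at(k,q["pixel"],.028); print(c,n,round(q["score"],2),np.round(q["pixel"],1),np.round(w[:2],4),"lamp mm",np.round([1e3*(w-SEAT)@U,1e3*(w-SEAT)@V],1))
    x,y,w,h=b;t=cv2.resize(k["img"][y:y+h,x:x+w],(396,300),interpolation=cv2.INTER_CUBIC);T.append(np.clip(255*(t/255.)**.6,0,255).astype(np.uint8))
save("fin.png",np.hstack(T))
E
```

```text
t 18.8 pos [ 0.4742 -0.181   0.1821] rot [ 3.137e+00 -1.000e-03 -1.730e-01] F [0.6 0.1 0.2] open 0.0461
top cell_center 0.61 [393.3 244.2] [ 0.4614 -0.1172] lamp mm [263.6 -22.5]
top cell_center 0.58 [294.7 216.6] [0.5245 0.1316] lamp mm [ 7.8 -1.7]
top cell_nub 0.75 [383.1 232.7] [ 0.4895 -0.0913] lamp mm [233.4   1. ]
top cell_nub 0.55 [309. 218.] [0.5218 0.0955] lamp mm [43.8  1.7]
top cell_flat 0.79 [399.6 253.8] [ 0.4379 -0.1331] lamp mm [283.2 -43. ]
top cell_flat 0.59 [276.3 207.9] [0.5453 0.1787] lamp mm [-42.1  11. ]
top cell_flat 0.47 [292.1 215. ] [0.5284 0.1383] lamp mm [0.6 1. ]
top socket_center 0.62 [354.6 133.8] [ 0.7415 -0.0152] lamp mm [116.3 236.7]
top socket_center 0.4 [198.9 172.9] [0.6299 0.3789] lamp mm [-253.6   61. ]
top socket_center 0.25 [303.1 217.8] [0.522  0.1104] lamp mm [29.2 -0.7]
top tin_center 0.82 [200.1 175.7] [0.6228 0.3754] lamp mm [-249.    54.5]
top tin_center 0.65 [292.6 213.1] [0.5332 0.1372] lamp mm [0.9 5.9]
top tin_center 0.16 [293.8 213.2] [0.533  0.1341] lamp mm [3.9 6.2]
top stub_center 0.28 [292.5 212.2] [0.5355 0.1375] lamp mm [0.2 8
[... 346 characters left out ...]
6 -0.2241] lamp mm [ 388.  -116.8]
scene cell_nub 0.62 [311.8 194. ] [0.5201 0.0985] lamp mm [41.2 -0.6]
scene cell_nub 0.3 [371.8 276.3] [ 0.7296 -0.0123] lamp mm [115.5 224.5]
scene cell_flat 0.78 [173.  257.9] [ 0.3983 -0.1815] lamp mm [337.5 -73.9]
scene cell_flat 0.74 [207.1 255.6] [ 0.4479 -0.1428] lamp mm [291.1 -31.5]
scene cell_flat 0.58 [331.6 180.6] [0.5332 0.1575] lamp mm [-19.2   2.6]
scene cell_flat 0.5 [314.3 192.8] [0.5226 0.1045] lamp mm [34.8  0.9]
scene socket_center 0.96 [372. 276.] [ 0.7296 -0.0116] lamp mm [114.8 224.3]
scene tin_center 0.78 [411.1 144. ] [0.6272 0.3766] lamp mm [-250.9   58.7]
scene stub_center 0.97 [206.3 337.5] [ 0.5623 -0.2578] lamp mm [385.4 100.5]
```

View pics/fin.png

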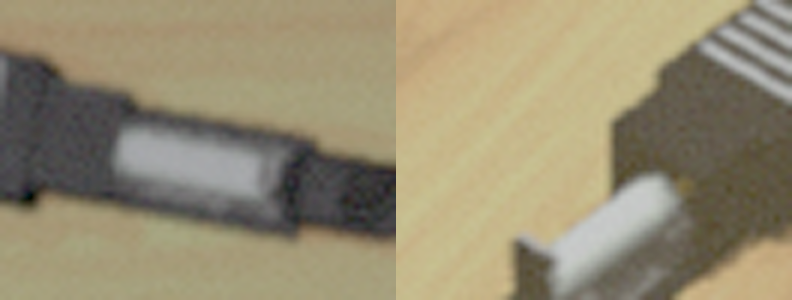

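The picture shows the cell lying level in the bay. Its flat end is under the hood at crop (645,180), and its knob end is tucked behind the lip wall at crop (540,260). The networks put the knob at about +41 to +44 mm nominal, matching home with the cradle near +6. Handing in.

```bash
python3 -c "
from cell import robot
print(robot.hand_in())"
```

```text
the job is handed in; nothing more can be done
None
```

The long slim cell is loaded in the nearest lamp and the job is handed in, at about 19 s of the 72 s allowed. The hand-in gives no verdict, so this rests on my own checks.

**What I did**
- I picked the cell from the tray and tilted it 31° with the knob end up. I then slid the flat end under the hood until the spring contact gave.
- By feel, the cradle sits about 6 mm towards the lip end of nominal.
- I pressed the spring to its hard stop (about 9 N) and backed off slightly. Then I tilted the knob end down past the lip, eased the cell forward to the wall and let go.

**Last checks**
- **Forces:** the highest wrist reading was about 14 N, when the cell met the saddles. I read the force only at the end of each move, so a brief higher peak could have gone unseen. The wrist reading also does not show the contact force between cell and lamp directly.
- **Cell:** the final picture shows it level in the bay, flat end under the hood and knob end behind the lip wall. The networks put the knob at +41 to +44 mm, against about +41 expected when home.
- **Disagreements:** one network gave the cell centre as -2.5 mm along the bay in the scene view and +7.8 mm in the top view, where about +6 mm was expected. The flat-end readings also scattered.
- **Spring contact:** I had no direct reading of it after letting go.
- **Other items:** the socket, tin and short cell were found within about 10 mm of where they began, which is within the scatter of the readings. The short cell was checked from the scene view only.

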